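# Refit the weighing tray of a kitchen scale

### The job

Lift the steel weighing tray off the drying mat by its handle and refit it on the kitchen scale so that all three ball feet are fully home: the red-dot foot down in the red-ringed cone, the yellow-dot foot down in the yellow-edged groove, the blue-dot foot on the blue flat. The seats are not exactly where the scale's pose suggests, so feel for them, and be gentle: the load cell under the seats must never take a hard press or knock (25 N at most). Let go of the tray at the end and leave everything else where it stands.

Things in the scene. Friction and masses are not known exactly. Their poses are not given: they have to be found in the camera images.
- tray: Stainless steel weighing tray, 160 (x) by 140 (y) mm, 0.52 to 0.71 kg, mass centre under its handle. Origin at the middle, level with the undersides of its three polished steel ball feet; z up. Panel 14 to 18 mm, rim top 25 mm above the origin. The balls are 10 mm across, each under a coloured dot on the tray's top. Seated, its x and y lie along the seat plate's.
- handle (a point): Middle of the tray's black handle bar, 59 mm above the tray's origin, same axes. The bar is 60 mm long along the tray's x, 12 mm thick along the tray's y, 14 mm high (52 to 66 mm up), on a post near each end. Grasp from above, fingers closing along the tray's y.
- foot_red (a point): Centre of the ball foot under the red dot (goes into the cone): at x,y,z = (30, 50, 5) mm of the tray. When home, each ball centre is 33.3 mm above the counter; 37 mm while it still rides on the plate's raised part.
- foot_yellow (a point): Centre of the ball foot under the yellow dot (goes into the groove): at x,y,z = (30, -50, 5) mm of the tray.
- foot_blue (a point): Centre of the ball foot under the blue dot (goes onto the flat): at x,y,z = (-60, 0, 5) mm of the tray.
- scale: Kitchen scale, fixed: white base 270 (x) by 220 (y) by 22 mm, display along its -x edge; origin under its middle, z up. On top, an aluminium seat plate 161 by 157 mm carries the seats. The load on them counts all contact forces of the tray, its weight included (6 to 14 N at rest).
- plate_nominal (a point): Where the seated tray's origin would be, (35, 0, 28.3) mm of the scale, axes as the scale. The plate was screwed on by hand through slots: with all its seats it really sits up to 11 mm off in x and in y and turned up to 0.17 rad about the cone. Not measured, different each time; it does not move.
- cone_nominal (a point): Nominal centre of the conical seat (red ring): (65, 50) mm of the scale, on the plate's raised flat top, 32 mm above the counter. Mouth 10 mm wide, sides at 60 degrees: a ball sinks 3.7 mm. It drops in by its own weight within about 4 mm of the axis, then resists side pushes up to 4 to 6 N; else the tray slides at about 1 N (friction about 0.15).
- groove_nominal (a point): Nominal middle of the V groove (yellow edges), (65, -50) mm of the scale, in the raised top. 50 mm long along the plate's y, pointing at the cone, 10 mm wide, sides at 60 degrees; a ball sinks 3.7 mm, within about 4 mm of its middle line.
- flat_nominal (a point): Nominal middle of the flat seat (blue disc), (-25, 0, 28.3) mm of the scale. The flat is the plate's whole lower part, 50 mm to 125 mm towards -x of the line through cone and groove, 157 mm wide, 3.7 mm below the raised part. With all balls home the tray is level.
- mat: Grey-green drying mat, fixed, 290 (x) by 240 (y) by 6 mm, on which the tray stands at the start; origin under its middle.
- tumbler: Green glass tumbler, 60 mm across, 75 mm high, standing on the drying mat beyond the tray. Leave alone.
- spice_jar: Amber spice jar with black lid, 40 mm across, 74 mm high, on the counter beyond the scale. Leave alone.
- soap: Green bottle of washing-up liquid, 64 mm across, 200 mm high. Leave alone.
- mug: Blue mug, 82 mm across, 92 mm high. Leave alone.
- sponge: Yellow and green sponge, 110 by 70 by 35 mm. Leave alone.
- brush: Dish brush, 220 mm long, lying on the counter. Leave alone.
- bowl: White bowl, 140 mm across, 55 mm high. Leave alone.
Mind the look-alikes: they are no part of the job. Leave any purple or turquoise look-alike of the tray alone.

How it is judged:
By the outcome, as a careful person would: the job done as asked, in the order asked, and still so for the second after the job is handed in, with the robot touching nothing.
It also fails if it takes over 72 s, if anything falls off the work surface, if the arm or the gripper's body presses on something with over 40 N, if the wrist force passes 120 N, or if a joint passes its speed limit or range.

### The arm

A 6-joint arm with a two-finger parallel gripper is mounted at the origin on the work surface. World frame = base frame: x ahead of the robot, y to its left, z up, the work surface at z = 0. Lengths are in m, angles in degrees, forces in N, time in s.
With the tool pointing down it reaches from about 0.4 to 0.825 m from the base axis. Payload 7 kg.
Tool frame: the origin (TCP) lies midway between the tips of the shut fingers; the grasp point (between the pads) lies 19 mm behind it; z points along the fingers, y is the direction in which the jaws open and shut (so a half turn about z gives the same grasp; the last joint's range is limited). The gripper opens to 88 mm and grips with 3 to 60 N. Pads are 19 mm wide; open, the fingers measure 130 mm over their backs; the gripper's body (78 mm by 193 mm) begins 47 mm behind the grasp point.
Start: joints at [84.689, 20.546, 0.682, 0, -70.136, -16.507], TCP at [0.251, 0.627, 0.206] pointing down, gripper open.
Joint ranges: [-176.03, 176.03], [-82.01, 121.73], [-58.28, 71.71], [-173.87, 95.51], [-174.79, -0.11], [-173.66, 173.66]. Speed limits (degrees/s): [136.94, 136.94, 172.46, 180, 180, 180].

### API

Orientations are given as [roll, pitch, yaw] about the fixed x, y, z axes, in that order (R = Rz(yaw) Ry(pitch) Rx(roll)).
In Python, from plant import ctrl gives the robot as it stands.
- The arm moves only by the tool jog_arm, never from a script. Its argument "deltas" is a list of rows, each a list of 2 entries, a list of its own where there are three numbers: the shift along the tool's x, y, z in m, then the turn about the tool's z in degrees. A call has 1 to 20 rows; each row is the pose to reach, as a shift and turn from the pose commanded when the call began, along the tool's axes at that moment; what a row does not reach only later rows make up. A row lasts 1/10 s, in which the tool goes at most 50 mm and 8.59 degrees, less where a joint would pass 70% of its speed; a pose out of reach is approached as far as the arm can. A call with a gripper value outside its range is refused whole. "jaw" is the closure, from -1 (fully open) to 1 (shut), set as the call begins (left out, the last holds). The fingers move at their own pace and stop on an object; the grip force is fixed at half the most. Time passes only in rows, so rows that repeat a pose let the fingers close. It gives the time, the measured TCP pose, the force and the opening at its end, in the units of the state.
- ctrl.get_obs(): the state, without advancing time (a new reading comes with each control period).
- ctrl.snapshot(name): name is "side" or "top"; returns the picture (420x560x3 uint8, red, green, blue); there is no depth.
- ctrl.camera_params(name): a dict with "camera_matrix" (3x3 intrinsics, pixels), "position" and "rotation" of the camera in the world. Camera axes: x right, y down, z forward; pixel columns grow to the right and rows downward; lengths in m; the calibration is good to about 2 mm. A picture is of the moment at which its call begins. camera_params takes no time and is no camera call.
- ctrl.close_job(): hands the job in, once; it reports no verdict.
Trained networks look in the newest picture that a camera, given by its name, has taken for a name from the list of things; names that differ only in an ending like _2 or _b are one class to them, and where a whole thing is asked for, a point or a joint stands for the part that bears it (a point fixed in the world has none). Each returns a list of dicts, best first, with "conf" (0 to 1); they miss things now and then, are a little off and sometimes report something else, mostly with a low value. They report only what shows in the picture. A call takes as long as a camera call. They do not tell look-alikes from the thing itself.
- ctrl.boxes_of(query, camera): "bbox" ([left, top, width, height] as shares, 0 to 1, of the picture: columns of its width, rows of its height, round what is visible of it).
- ctrl.cut_out(query, camera): "mask" (420x560 bool, what is visible of it) and "bbox" ([left, top, width, height] as shares, 0 to 1, of the picture: columns of its width, rows of its height, round what is visible of it).
The state is a dict: "clock": time; "joint_pos": joint angles; "qvel": joint speeds; "tau": joint torques, N m; "tool_pos": TCP position; "orientation": TCP orientation; "force": force on the tool from outside, world axes, zero at the start; "moment": the same for the moment, N m; "opening": finger opening in m.
Only numpy, scipy, OpenCV 4.12 (cv2) and the standard library are available. Lean on these libraries where they do the work, as an engineer would, in place of code of your own. Each camera call takes 0.05 s, during which the arm holds its last target. There are 200 camera calls.

## Working session

There is one attempt and no reset: what is moved stays moved. The work goes in short steps, Python scripts to look and compute and a tool call to move; the robot and the scene stay as the last step left them, time stands still between calls to the robot, and variables do not carry over. Pictures are saved under pics/ and viewed, and the job is handed in when it is done.

Besides the shell and the picture viewer there is one more tool, called after "Call:" in YAML: its name, and indented under it one key for each argument. jog_arm: Moves the arm, as the interface text tells. Its arguments: {"type":"object","properties":{"deltas":{"type":"array","items":{"type":"array"}},"jaw":{"type":"number"}},"required":["deltas"]}

```bash
mkdir -p pics; python3 - <<'E'
from plant import ctrl
import cv2
for n in ("top","side"):
    im=ctrl.snapshot(n); cv2.imwrite(f"pics/{n}0.png",im[:,:,::-1])
    p=ctrl.camera_params(n); print(n,p)
    for q in ("tray","scale","mat","handle","foot_red"):
        try: print(q,[(round(d["conf"],2),[round(float(a)*s) for a,s in zip(d["bbox"],(560,420,560,420))]) for d in ctrl.boxes_of(q,n)])
        except Exception as e: print(q,e)
o=ctrl.get_obs();print(o)
E
```

```text
top {'camera_matrix': array([[537.88994975,   0.        , 276.48835993],
       [  0.        , 537.88994975, 207.40193447],
       [  0.        ,   0.        ,   1.        ]]), 'position': array([0.4209374 , 0.00910023, 1.89066275]), 'rotation': array([-174.54870677,   -0.37811999,  -89.01640704])}
tray [(0.86, [379, 247, 49, 46]), (0.86, [364, 143, 42, 44]), (0.73, [303, 224, 47, 49]), (0.33, [253, 128, 39, 41])]
scale [(0.71, [255, 129, 37, 37]), (0.58, [180, 199, 73, 93])]
mat [(0.96, [288, 205, 75, 86]), (0.64, [303, 225, 49, 52])]
handle [(0.76, [363, 142, 37, 47]), (0.71, [306, 226, 48, 54]), (0.71, [381, 248, 46, 45]), (0.55, [178, 200, 72, 87])]
foot_red [(0.85, [380, 250, 48, 43]), (0.79, [305, 226, 45, 52]), (0.57, [362, 140, 40, 46])]
side {'camera_matrix': array([[420.63934748,   0.        , 282.61625967],
       [  0.        , 420.63934748, 209.33006654],
       [  0.        ,   0.        ,   1.        ]]), 'position': array([0.47522941, 0.85062369, 0.75441817]), 'rotation': array([-128.48428371,    0.46152145, -170.94511962])}
tray [(0.89, [323, 172, 57, 38]), (0.63, [3
[... 254 characters left out ...]
[318, 173, 59, 35]), (0.74, [230, 140, 50, 25])]
{'clock': 0.6, 'joint_pos': array([ 8.46877320e+01,  2.05445279e+01,  6.81939174e-01, -1.34828806e-03,
       -7.01373633e+01, -1.65039866e+01]), 'qvel': array([ 0.05695132, -0.03840384,  0.08438627,  0.04329261, -0.00321448,
       -0.03073198]), 'tau': array([-7.39748316e-05, -5.81993794e+01,  2.93177050e+01,  6.99967593e+00,
        1.23259440e-02, -3.10042969e-05]), 'tool_pos': array([0.25088226, 0.62660565, 0.20557754]), 'orientation': array([ 1.79999686e+02,  1.22947169e-03, -2.18167127e+01]), 'force': array([ 0.00629968,  0.32028599, -0.40278752]), 'moment': array([ 0.00039286,  0.0454962 , -0.00203121]), 'opening': 0.08800263270621345}
```

```bash
python3 - <<'E'
import cv2
a=cv2.imread("pics/top0.png");b=cv2.imread("pics/side0.png")
cv2.imwrite("pics/top0c.png",cv2.resize(a[120:310,160:440],(800,543),interpolation=cv2.INTER_CUBIC))
cv2.imwrite("pics/side0c.png",cv2.resize(b[110:350,200:460],(650,600),interpolation=cv2.INTER_CUBIC))
E
```

```text
(no output)
```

View pics/top0.png

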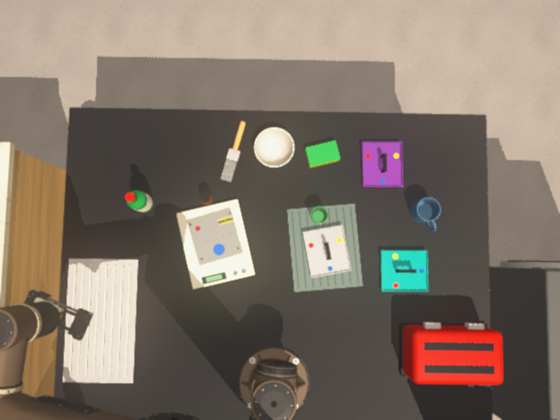

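View pics/top0c.png

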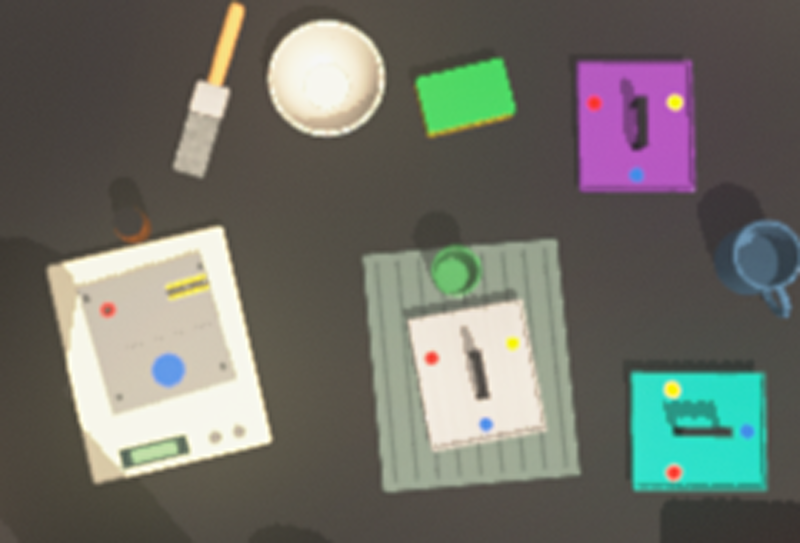

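View pics/side0c.png

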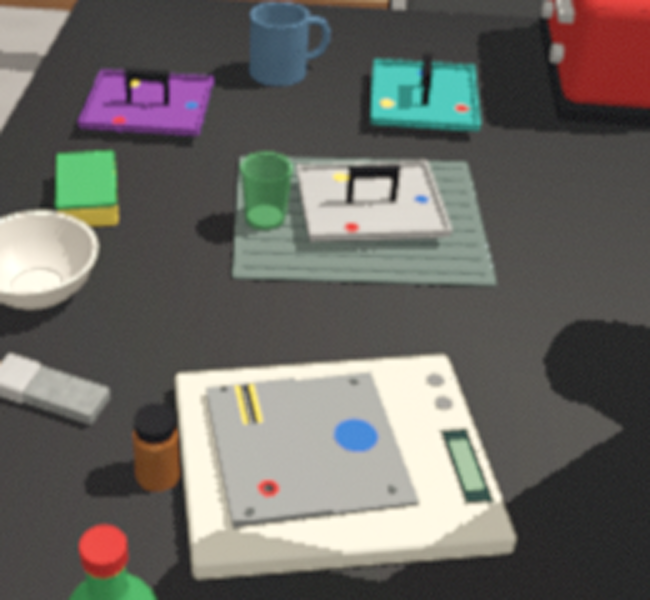

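The pictures show the steel tray on the mat near (325,250), its handle pointing roughly along image rows. The scale is near (217,243) in the top view. The red ring is near (198,228), the yellow groove near (225,221) and the blue disc near (219,249). The jar sits just beyond the scale. Next I'll triangulate the dots and seats.

```bash
cat > h.py <<'E'
import numpy as np, cv2
from scipy.spatial.transform import Rotation as R
from plant import ctrl
P={n:ctrl.camera_params(n) for n in("top","side")}
def ray(n,uv):
    p=P[n];d=np.linalg.inv(p["camera_matrix"])@[uv[0],uv[1],1]
    return p["position"],R.from_euler("xyz",p["rotation"],degrees=True).as_matrix()@d
def at(n,uv,z):
    o,d=ray(n,uv);return (o+d*(z-o[2])/d[2])
def pix(n,X):
    p=P[n];c=R.from_euler("xyz",p["rotation"],degrees=True).as_matrix().T@(np.asarray(X)-p["position"])
    q=p["camera_matrix"]@c;return q[:2]/q[2]
HUE={"red":(0,8),"yellow":(26,8),"blue":(108,10)}
def blob(im,col,uv,r=9):
    """weighted centroid of a colour near a pixel"""
    u,v=map(int,np.round(uv));y0,x0=max(v-r,0),max(u-r,0)
    hsv=cv2.cvtColor(im[y0:v+r+1,x0:u+r+1],cv2.COLOR_RGB2HSV).astype(float)
    h,w=HUE[col];dh=np.abs((hsv[...,0]-h+90)%180-90)
    W=np.clip(hsv[...,1]-70,0,None)*(dh<w)*(hsv[...,2]>60)
    if W.sum()==0:return None
    yy,xx=np.mgrid[:W.shape[0],:W.shape[1]]
    return np.array([(W*xx).sum()+0.,(W*yy).sum()])/W.sum()+[x0,y0]
def fit(local,world):
    """planar rigid fit -> t, yaw(deg), residuals mm"""
    L=np.asarray(local);w=np.asarray(world);a=L-L.mean(0);b=w-w.mean(0)
    th=np.arctan2((a[:,0]*b[:,1]-a[:,1]*b[:,0]).sum(),(a*b).sum())
    M=np.array([[np.cos(th),-np.sin(th)],[np.sin(th),np.cos(th)]])
    t=w.mean(0)-M@L.mean(0);return t,np.degrees(th),(w-(L@M.T+t))*1e3
LOC=np.array([[.03,.05],[.03,-.05],[-.06,0]])
E
python3 - <<'E'
from h import *
S={"top":cv2.imread("pics/top0.png")[:,:,::-1].copy(),"side":cv2.imread("pics/side0.png")[:,:,::-1].copy()}
G={"top":lambda x,y:(160+x/2.857,120+y/2.857),"side":lambda x,y:(200+x/2.5,110+y/2.5)}
pts={"tray":{"top":[(431,358),(513,343),(486,425)],"side":[(352,227),(341,177),(422,199)]},
"plate":{"top":[(108,310),(187,288),(168,370)],"side":[(268,488),(249,404),(356,435)]}}
H={"tray":(.024,.024,.024),"plate":(.032,.032,.0283)}
for k in pts:
  for n in("top","side"):
    w=[]
    for i,c in enumerate(("red","yellow","blue")):
        b=blob(S[n],c,G[n](*pts[k][n][i]),9 if k=="plate" else 5); w.append(at(n,b,H[k][i])[:2]); print(k,n,c,b.round(1),w[-1].round(4))
    t,y,r=fit(LOC,w);print("   ",k,n,t.round(4),round(y,2),r.round(1).tolist())
E
```

```text
tray top red [310.6 244.8] [ 0.4712 -0.1206]
tray top yellow [339.  239.7] [ 0.4906 -0.2188]
tray top blue [329.6 268. ] [ 0.3924 -0.187 ]
    tray top [ 0.4514 -0.1755] 11.15 [[-0.0, 0.0], [0.1, -0.1], [-0.1, 0.0]]
tray side red [340.2 200.5] [ 0.469  -0.1203]
tray side yellow [336.4 180.5] [ 0.4856 -0.2194]
tray side blue [368.2 189.2] [ 0.3901 -0.1878]
    tray side [ 0.4482 -0.1758] 10.6 [[0.5, 0.9], [-1.3, 0.0], [0.8, -0.9]]
plate top red [197.4 227.9] [0.5223 0.2719]
plate top yellow [225.2 219.9] [0.552  0.1767]
plate top blue [218.4 249. ] [0.4512 0.1977]
    plate top [0.5085 0.2154] 17.27 [[0.0, -0.1], [0.0, 0.1], [-0.0, 0.0]]
plate side red [307.  304.8] [0.5205 0.2715]
plate side yellow [299.2 271. ] [0.5496 0.1763]
plate side blue [341.9 283.7] [0.4492 0.1971]
    plate side [0.5064 0.215 ] 17.18 [[0.1, -0.1], [-0.3, 0.2], [0.1, -0.1]]
```

```bash
cat >> h.py <<'E'
def delta(x,y,z,yaw,frm=None):
    """tool-axis row from the present (or given: x,y,z,yaw) pose to a tool-down world pose"""
    o=ctrl.get_obs();p,r=o["tool_pos"],o["orientation"]
    if frm is not None:p,r=np.array(frm[:3]),[180,0,frm[3]]
    M=R.from_euler("xyz",r,degrees=True).as_matrix()
    return (M.T@(np.array([x,y,z])-p)).round(4).tolist(),round(-((yaw-r[2]+180)%360-180),2)
E
python3 -c "
from h import *
print(delta(.43,.25,.206,-5));print(delta(.45,-.1756,.206,11))"
```

```text
([0.3063, 0.2831, -0.0004], np.float64(-16.82))
([0.483, 0.6707, -0.0004], np.float64(-32.82))
```

Call:
jog_arm:
  deltas:
    - [[0.306,0.283,0],-17]
    - [[0.306,0.283,0],-17]
    - [[0.306,0.283,0],-17]
    - [[0.306,0.283,0],-17]
    - [[0.306,0.283,0],-17]
    - [[0.306,0.283,0],-17]
    - [[0.306,0.283,0],-17]
    - [[0.306,0.283,0],-17]
    - [[0.483,0.671,0],-33]
    - [[0.483,0.671,0],-33]
    - [[0.483,0.671,0],-33]
    - [[0.483,0.671,0],-33]
    - [[0.483,0.671,0],-33]
    - [[0.483,0.671,0],-33]
    - [[0.483,0.671,0],-33]
    - [[0.483,0.671,0],-33]
    - [[0.483,0.671,0],-33]
    - [[0.483,0.671,0],-33]
    - [[0.483,0.671,0],-33]
    - [[0.483,0.671,0],-33]
  jaw: -1

```text
clock: 2.6
tool_pos: [0.4498, -0.1754, 0.2056]
orientation: [-180.0, -0.0, 11.2]
force: [0.1, 0.7, -0.3]
opening: 0.0882
```

Call:
jog_arm:
  deltas:
    - [[0,0,0.04],0]
    - [[0,0,0.08],0]
    - [[0,0,0.11],0]
    - [[0,0,0.13],0]
    - [[0,0,0.145],0]
    - [[0,0,0.155],0]
    - [[0,0,0.16],0]
    - [[0,0,0.16],0]

```text
clock: 3.4
tool_pos: [0.45, -0.1753, 0.0455]
orientation: [-180.0, 0.0, 11.3]
force: [0.0, 0.5, 0.2]
opening: 0.0879
```

```bash
python3 - <<'E'
from h import *
for n in("top","side"):
    im=ctrl.snapshot(n);a=im[205:300,280:400] if n=="top" else im[130:230,290:410]
    cv2.imwrite(f"pics/{n}1.png",cv2.resize(a[:,:,::-1],None,fx=4,fy=4,interpolation=cv2.INTER_CUBIC))
o=ctrl.get_obs();print(o["tool_pos"],o["force"])
E
python3 -c "
import cv2,numpy as np
a=cv2.imread('pics/top1.png');b=cv2.imread('pics/side1.png')
h=400;a=cv2.copyMakeBorder(a,0,h-a.shape[0],0,0,0);cv2.imwrite('pics/both1.png',cv2.resize(np.hstack([a,b]),(800,333)))"
```

```text
[ 0.45048645 -0.17558211  0.04623599] [-0.17149408  0.29817237  0.50581657]
```

View pics/both1.png

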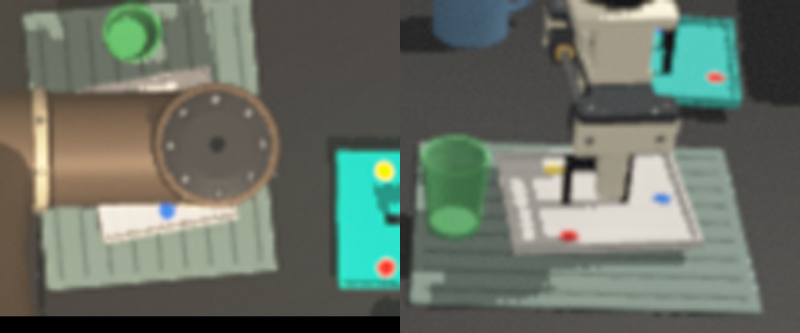

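The side view shows the near finger beside the handle, with the bar between the fingers. I'll close and lift.

Call:
jog_arm:
  deltas:
    - [[0,0,0],0]
    - [[0,0,0],0]
    - [[0,0,0],0]
    - [[0,0,0],0]
    - [[0,0,0],0]
    - [[0,0,0],0]
    - [[0,0,0],0]
    - [[0,0,0],0]
  jaw: 1

```text
clock: 4.3
tool_pos: [0.4499, -0.1758, 0.0456]
orientation: [180.0, 0.0, 11.2]
force: [1.0, -0.5, -1.0]
opening: 0.0294
```

Call:
jog_arm:
  deltas:
    - [[0,0,0],0]
    - [[0,0,0],0]
    - [[0,0,0],0]
    - [[0,0,0],0]
    - [[0,0,0],0]
    - [[0,0,0],0]

```text
clock: 4.9
tool_pos: [0.4499, -0.1757, 0.0456]
orientation: [-180.0, -0.0, 11.2]
force: [0.7, 1.7, 0.8]
opening: 0.0114
```

Call:
jog_arm:
  deltas:
    - [[0,0,-0.005],0]
    - [[0,0,-0.015],0]
    - [[0,0,-0.03],0]
    - [[0,0,-0.05],0]
    - [[0,0,-0.07],0]
    - [[0,0,-0.09],0]
    - [[0,0,-0.1],0]
    - [[0,0,-0.1],0]
    - [[0,0,-0.1],0]

```text
clock: 5.8
tool_pos: [0.4492, -0.1757, 0.1449]
orientation: [-180.0, 0.0, 11.2]
force: [-0.5, -0.2, -5.3]
opening: 0.0111
```

```bash
python3 - <<'E'
from h import *
o=ctrl.get_obs();print(o["tool_pos"],o["orientation"],o["force"],o["moment"],o["opening"])
im=ctrl.snapshot("side");a=im[80:230,270:430]
cv2.imwrite("pics/side2.png",cv2.resize(a[:,:,::-1],None,fx=4,fy=4,interpolation=cv2.INTER_CUBIC))
print(delta(.5075,.2152,.2,17.2))
E
```

```text
[ 0.44924972 -0.17567145  0.14494849] [-1.79965525e+02  3.83898355e-02  1.11610923e+01] [-0.45009583 -0.24361612 -5.33164456] [-0.09559662  0.06887992  0.0773763 ] 0.01109945985406216
([0.133, -0.3722, -0.0554], np.float64(-6.04))
```

View pics/side2.png

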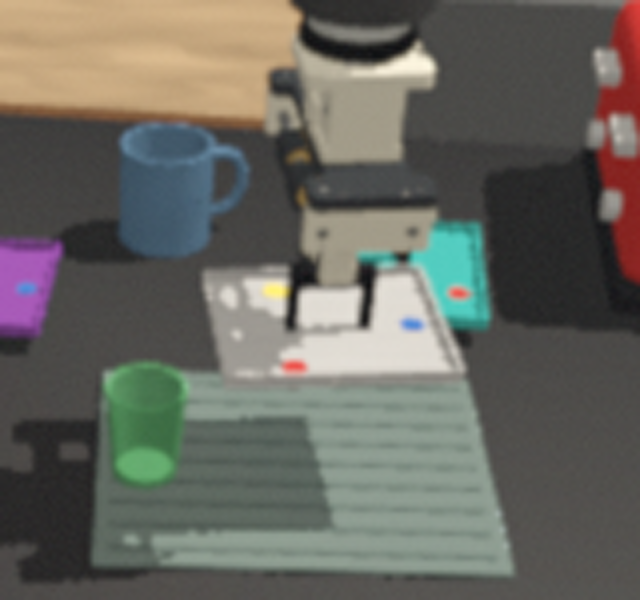

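Call:
jog_arm:
  deltas:
    - [[0.007,-0.02,-0.01],-1]
    - [[0.02,-0.055,-0.015],-2]
    - [[0.035,-0.1,-0.015],-3]
    - [[0.051,-0.145,-0.015],-4]
    - [[0.067,-0.19,-0.015],-5]
    - [[0.083,-0.235,-0.015],-6]
    - [[0.099,-0.28,-0.015],-6]
    - [[0.113,-0.32,-0.015],-6]
    - [[0.125,-0.352,-0.005],-6]
    - [[0.131,-0.367,0.005],-6]
    - [[0.133,-0.372,0.015],-6]
    - [[0.133,-0.372,0.025],-6]
    - [[0.133,-0.372,0.025],-6]
    - [[0.133,-0.372,0.025],-6]

```text
clock: 7.25
tool_pos: [0.508, 0.2135, 0.1203]
orientation: [180.0, 0.1, 17.1]
force: [1.3, 0.5, -5.2]
opening: 0.0114
```

```bash
python3 - <<'E'
from h import *
o=ctrl.get_obs();p=o["tool_pos"];print(p,o["orientation"],o["force"],o["opening"])
for n,(a,b,c,d) in {"side":(150,330,240,400),"top":(180,300,160,280)}.items():
    im=ctrl.snapshot(n);cv2.imwrite(f"pics/{n}3raw.png",im[:,:,::-1])
    cv2.imwrite(f"pics/{n}3.png",cv2.resize(im[a:b,c:d,::-1],None,fx=3.3,fy=3.3,interpolation=cv2.INTER_CUBIC))
y=np.radians(17.2);M=np.array([[np.cos(y),-np.sin(y)],[np.sin(y),np.cos(y)]])
for n in("side","top"):
    im=cv2.imread(f"pics/{n}3raw.png")[:,:,::-1].copy();w=[]
    for i,c in enumerate(("red","yellow","blue")):
        e=np.r_[p[:2]+M@LOC[i],p[2]-.0396+.018];u=pix(n,e);b=blob(im,c,u,5)
        w.append(None if b is None else at(n,b,e[2])[:2]);print(n,c,u.round(1),b,None if b is None else ((w[-1]-e[:2])*1e3).round(1))
    if all(v is not None for v in w):print(fit(LOC,w))
E
```

```text
[0.50798189 0.21353044 0.12027223] [1.79960277e+02 5.92337042e-02 1.71203563e+01] [ 1.25467297  0.53979685 -5.18683243] 0.011368455939380115
side red [307.3 283.3] [307.5186892  283.45801331] [-0.5  0.2]
side yellow [298.9 249.7] [299.69851611 249.7781397 ] [-1.8 -0. ]
side blue [343.9 261.3] [344.13549039 261.33923155] [-0.6  0.1]
(array([0.5070394 , 0.21363423]), np.float64(16.904736410633), array([[ 0.1617589 ,  0.21271148],
       [-0.61266963,  0.0995885 ],
       [ 0.45091073, -0.31229998]]))
top red [195.1 227. ] None None
top yellow [224.  218.6] [223.74197002 218.67077088] [-0.2  1. ]
top blue [216.9 248.8] [216.53054662 248.37620579] [1.3 1.1]
```

View pics/side3.png

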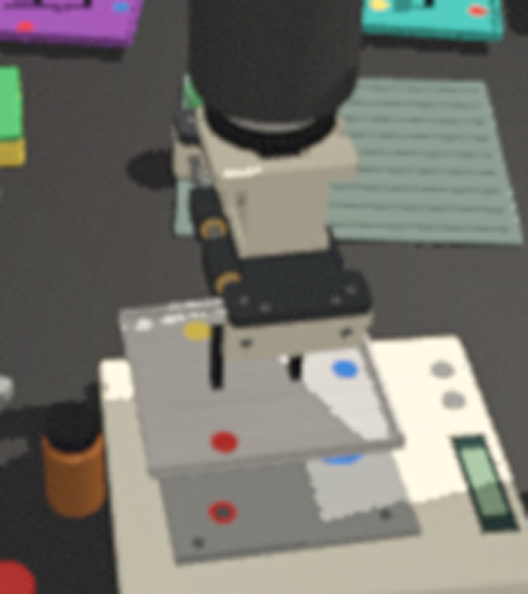

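View pics/top3.png

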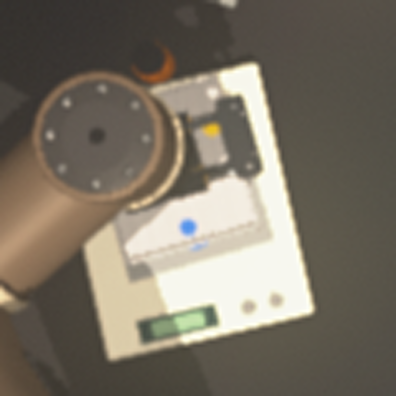

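The feet are about 1 mm off the seats in both cameras. I'll correct that and lower to roughly 8 mm above the raised part.

Call:
jog_arm:
  deltas:
    - [[0,-0.001,0.008],-0.1]
    - [[0,-0.0011,0.02],-0.2]
    - [[0,-0.0011,0.03],-0.2]
    - [[0,-0.0011,0.036],-0.2]
    - [[0,-0.0011,0.04],-0.2]
    - [[0,-0.0011,0.04],-0.2]
    - [[0,-0.0011,0.04],-0.2]
    - [[0,-0.0011,0.04],-0.2]

```text
clock: 8.15
tool_pos: [0.5082, 0.2162, 0.081]
orientation: [-180.0, -0.0, 17.4]
force: [0.4, 0.1, -5.7]
opening: 0.0113
```

```bash
cat > m.py <<'E'
from h import *
import sys
o=ctrl.get_obs();p=o["tool_pos"];yw=o["orientation"][2];print(p.round(4),o["orientation"].round(2),o["force"].round(2),o["moment"].round(3),round(o["opening"],4))
y=np.radians(yw);M=np.array([[np.cos(y),-np.sin(y)],[np.sin(y),np.cos(y)]])
im=ctrl.snapshot("side");cv2.imwrite(f"pics/{sys.argv[1]}.png",cv2.resize(im[190:330,240:400,::-1],None,fx=4,fy=4,interpolation=cv2.INTER_CUBIC))
w=[];zt=float(sys.argv[2]) if len(sys.argv)>2 else p[2]-.0396
for i,c in enumerate(("red","yellow","blue")):
    e=np.r_[p[:2]+M@LOC[i],zt+.018];b=blob(im,c,pix("side",e),5);w.append(at("side",b,e[2])[:2])
t,a,r=fit(LOC,w);print("tray (side cam)",t.round(4),round(a,2),r.round(1).tolist(),"to plate mm",((np.array([.5064,.2150])-t)*1e3).round(2),round(17.2-a,2))
E
python3 m.py side4
```

```text
[0.5082 0.2162 0.081 ] [-1.7999e+02 -5.0000e-02  1.7390e+01] [ 0.44  0.08 -5.66] [-0.057 -0.06   0.019] 0.0113
tray (side cam) [0.5072 0.2163] 17.11 [[0.2, 0.1], [-0.8, 0.3], [0.5, -0.4]] to plate mm [-0.78 -1.25] 0.09
```

Call:
jog_arm:
  deltas:
    - [[-0.0008,0.0009,0.002],-0.1]
    - [[-0.0008,0.0009,0.004],-0.1]
    - [[-0.0008,0.0009,0.006],-0.1]
    - [[-0.0008,0.0009,0.007],-0.1]
    - [[-0.0008,0.0009,0.007],-0.1]
    - [[-0.0008,0.0009,0.007],-0.1]

```text
clock: 8.8
tool_pos: [0.5075, 0.2149, 0.0735]
orientation: [180.0, 0.0, 17.5]
force: [0.5, -0.6, -6.1]
opening: 0.0115
```

```bash
python3 m.py side5
```

```text
[0.5075 0.2149 0.0735] [180.     0.    17.48] [ 0.46 -0.63 -6.08] [-0.021 -0.083  0.018] 0.0115
tray (side cam) [0.5064 0.2148] 17.46 [[0.4, 0.2], [-0.8, 0.3], [0.5, -0.5]] to plate mm [0.04 0.23] -0.26
```

View pics/side5.png

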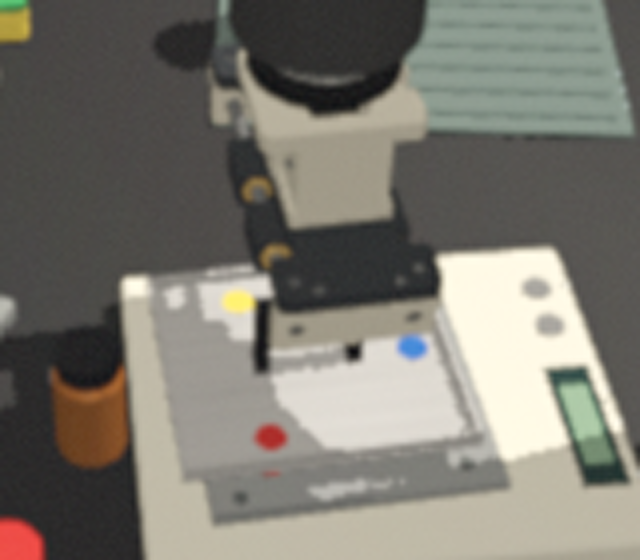

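The tray is aligned within 0.3 mm in the side camera. Now I'll lower it in small steps and feel for contact.

Call:
jog_arm:
  deltas:
    - [[0,0,0.0006],0.1]
    - [[0,0,0.0012],0.2]
    - [[0,0,0.0018],0.2]
    - [[0,0,0.0024],0.2]
    - [[0,0,0.0028],0.2]
    - [[0,0,0.0028],0.2]

```text
clock: 9.45
tool_pos: [0.5074, 0.2148, 0.0707]
orientation: [180.0, 0.0, 17.3]
force: [-0.4, -0.1, -6.0]
opening: 0.0112
```

Call:
jog_arm:
  deltas:
    - [[0,0,0.0004],0]
    - [[0,0,0.0008],0]
    - [[0,0,0.0012],0]
    - [[0,0,0.0012],0]
    - [[0,0,0.0012],0]

```text
clock: 9.95
tool_pos: [0.5074, 0.2149, 0.0695]
orientation: [180.0, 0.0, 17.3]
force: [0.2, -0.6, -5.9]
opening: 0.0113
```

Call:
jog_arm:
  deltas:
    - [[0,0,0.0003],0]
    - [[0,0,0.0006],0]
    - [[0,0,0.0009],0]
    - [[0,0,0.0009],0]
    - [[0,0,0.0009],0]

```text
clock: 10.45
tool_pos: [0.5074, 0.2148, 0.0687]
orientation: [180.0, 0.0, 17.3]
force: [0.7, 0.2, -4.9]
opening: 0.0112
```

Call:
jog_arm:
  deltas:
    - [[0,0,0.0003],0]
    - [[0,0,0.0005],0]
    - [[0,0,0.0005],0]
    - [[0,0,0.0005],0]

```text
clock: 10.85
tool_pos: [0.5074, 0.2148, 0.0682]
orientation: [180.0, 0.0, 17.3]
force: [-0.3, 1.1, -6.5]
opening: 0.0114
```

Call:
jog_arm:
  deltas:
    - [[0,0,0.0003],0]
    - [[0,0,0.0005],0]
    - [[0,0,0.0005],0]
    - [[0,0,0.0005],0]

```text
clock: 11.25
tool_pos: [0.5075, 0.2148, 0.0679]
orientation: [180.0, -0.0, 17.3]
force: [-1.1, -1.1, -1.9]
opening: 0.0115
```

Call:
jog_arm:
  deltas:
    - [[0,0,0.0002],0]
    - [[0,0,0.0002],0]
    - [[0,0,0.0002],0]
    - [[0,0,0.0002],0]

```text
clock: 11.65
tool_pos: [0.5076, 0.2149, 0.0677]
orientation: [180.0, -0.0, 17.3]
force: [-0.4, -1.3, 1.4]
opening: 0.0112
```

```bash
python3 m.py side6
```

```text
[0.5076 0.2149 0.0677] [ 1.800e+02 -2.000e-02  1.729e+01] [-0.42 -1.32  1.42] [-0.571  0.533 -0.027] 0.0112
tray (side cam) [0.5063 0.215 ] 17.22 [[0.5, 0.1], [-0.8, 0.4], [0.4, -0.5]] to plate mm [ 0.14 -0.03] -0.02
```

Contact came at TCP z 67.9 mm, which is the predicted home height (riding on the raised part would be 71.6 mm). The load is about 7 N and the alignment is under 0.2 mm. Releasing.

Call:
jog_arm:
  deltas:
    - [[0,0,0],0]
    - [[0,0,0],0]
    - [[0,0,0],0]
    - [[0,0,0],0]
    - [[0,0,0],0]
    - [[0,0,0],0]
    - [[0,0,0],0]
    - [[0,0,0],0]
    - [[0,0,0],0]
    - [[0,0,0],0]
  jaw: -0.3

```text
clock: 12.7
tool_pos: [0.5074, 0.2149, 0.0675]
orientation: [-180.0, -0.0, 17.3]
force: [-0.1, -0.2, 0.7]
opening: 0.0565
```

```bash
python3 m.py side7 0.0283
```

```text
[0.5074 0.2149 0.0675] [-180.     -0.     17.28] [-0.14 -0.23  0.69] [-0.087  0.006  0.033] 0.0565
tray (side cam) [0.5062 0.2152] 17.28 [[0.6, -0.3], [-0.8, 0.8], [0.3, -0.5]] to plate mm [ 0.17 -0.24] -0.08
```

View pics/side7.png

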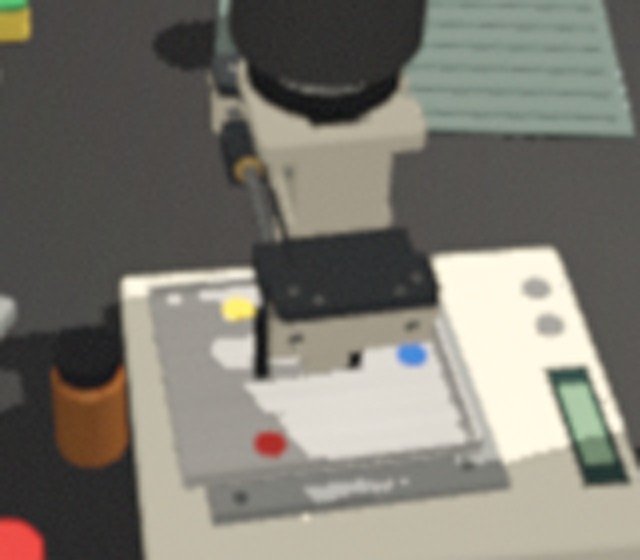

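The tray was released cleanly and the dots are still on target. I'll retreat straight up and clear the view for a final check.

Call:
jog_arm:
  deltas:
    - [[0,0,-0.005],0]
    - [[0,0,-0.02],0]
    - [[0,0,-0.05],0]
    - [[0,0,-0.09],0]
    - [[0,0,-0.13],0]
    - [[0,0,-0.15],0]
    - [[-0.03,0.03,-0.15],0]
    - [[-0.05,0.07,-0.15],0]
    - [[-0.06,0.12,-0.15],0]
    - [[-0.06,0.17,-0.15],0]
    - [[-0.06,0.22,-0.15],0]
    - [[-0.06,0.27,-0.15],0]
    - [[-0.06,0.3,-0.15],0]
    - [[-0.06,0.3,-0.15],0]

```text
clock: 14.15
tool_pos: [0.5397, -0.0928, 0.2174]
orientation: [180.0, 0.0, 17.1]
force: [0.4, 0.6, -0.1]
opening: 0.0569
```

```bash
python3 - <<'E'
from h import *
from scipy.optimize import least_squares
def ob(X): return np.concatenate([pix(n,X) for n in("top","side")])
G=[(.5075,.2152)]
y=np.radians(17.2);M=np.array([[np.cos(y),-np.sin(y)],[np.sin(y),np.cos(y)]])
S={n:ctrl.snapshot(n) for n in("top","side")}
for n,(a,b,c,d) in {"side":(230,350,240,400),"top":(180,300,160,280)}.items():
    cv2.imwrite(f"pics/{n}8.png",cv2.resize(S[n][a:b,c:d,::-1],None,fx=4,fy=4,interpolation=cv2.INTER_CUBIC))
ref={"top":((.5085,.2154),17.27),"side":((.5064,.215),17.18)}
W={n:[] for n in S}
for i,c in enumerate(("red","yellow","blue")):
    e=np.r_[np.array(G[0])+M@LOC[i],.0463]
    uv={n:blob(S[n],c,pix(n,e),5) for n in S}
    for n in S:W[n].append(at(n,uv[n],.0463)[:2])
    X=least_squares(lambda X:ob(X)-np.concatenate([uv[n] for n in S]),e).x
    print(c,"triangulated",X.round(4))
for n in S:
    t,a,r=fit(LOC,W[n]);print(n,t.round(4),round(a,2),r.round(1).tolist(),"vs plate",((t-ref[n][0])*1e3).round(1),round(a-ref[n][1],2))
o=ctrl.get_obs();print(o["clock"],o["tool_pos"],o["force"])
E
python3 -c "
import cv2,numpy as np
a=cv2.imread('pics/top8.png');b=cv2.imread('pics/side8.png')
cv2.imwrite('pics/both8.png',cv2.resize(np.hstack([a,b]),(800,343)))" 2>/dev/null || python3 -c "
import cv2,numpy as np
print(cv2.imread('pics/top8.png').shape)"
```

```text
red triangulated [0.5209 0.2722 0.0471]Traceback (most recent call last):
  File "<stdin>", line 14, in <module>
  File "h.py", line 9, in at
    o,d=ray(n,uv);return (o+d*(z-o[2])/d[2])
        ~~~^^^^^^
  File "h.py", line 6, in ray
    p=P[n];d=np.linalg.inv(p["camera_matrix"])@[uv[0],uv[1],1]
                                                ~~^^^
TypeError: 'NoneType' object is not subscriptable
```

View pics/both8.png

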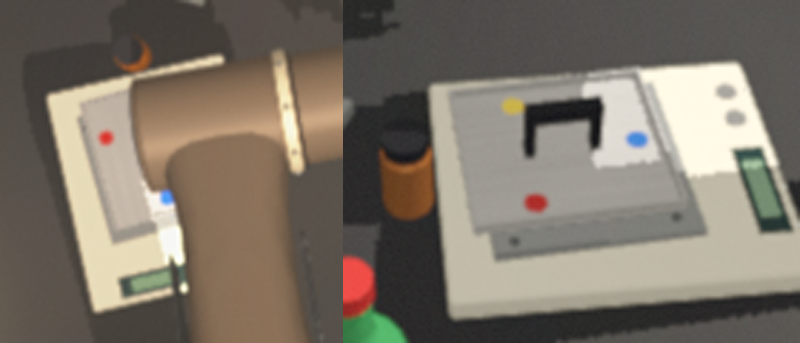

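The side view shows the tray sitting squarely over the plate. The arm hides yellow from the top camera, so I'll swing it further right.

Call:
jog_arm:
  deltas:
    - [[-0.03,0.05,0],0]
    - [[-0.06,0.1,0],0]
    - [[-0.09,0.15,0],0]
    - [[-0.12,0.19,0],0]
    - [[-0.14,0.22,0],0]
    - [[-0.14,0.22,0],0]
    - [[-0.14,0.22,0],0]

```text
clock: 14.95
tool_pos: [0.4704, -0.3416, 0.2175]
orientation: [-180.0, 0.0, 17.2]
force: [-0.1, 0.5, -0.8]
opening: 0.0568
```

```bash
python3 - <<'E'
from h import *
from scipy.optimize import least_squares
def ob(X): return np.concatenate([pix(n,X) for n in("top","side")])
y=np.radians(17.2);M=np.array([[np.cos(y),-np.sin(y)],[np.sin(y),np.cos(y)]])
S={n:ctrl.snapshot(n) for n in("top","side")}
cv2.imwrite("pics/top9.png",cv2.resize(S["top"][:,:,::-1],(800,600)))
ref={"top":((.5085,.2154),17.27),"side":((.5064,.215),17.18)}
W={n:[] for n in S}
for i,c in enumerate(("red","yellow","blue")):
    e=np.r_[np.array([.5075,.2152])+M@LOC[i],.0463]
    uv={n:blob(S[n],c,pix(n,e),5) for n in S};print(c,uv)
    if uv["top"] is None: continue
    for n in S:W[n].append(at(n,uv[n],.0463)[:2])
    print(c,"triangulated",least_squares(lambda X:ob(X)-np.concatenate([uv[n] for n in S]),e).x.round(4))
for n in S:
  if len(W[n])==3:
    t,a,r=fit(LOC,W[n]);print(n,t.round(4),round(a,2),r.round(1).tolist(),"vs plate",((t-ref[n][0])*1e3).round(1),round(a-ref[n][1],2))
E
```

```text
red {'top': array([196.68595506, 227.81348315]), 'side': array([307.11626038, 300.49691937])}
red triangulated [0.5209 0.2722 0.0471]
yellow {'top': array([224.89035449, 219.57996702]), 'side': array([299.32478975, 266.73648378])}
yellow triangulated [0.5502 0.1764 0.0463]
blue {'top': array([217.89003436, 248.96907216]), 'side': array([342.56756757, 278.29011824])}
blue triangulated [0.4497 0.1977 0.0469]
top [0.5083 0.2155] 17.3 [[-0.1, 0.2], [0.2, -0.2], [-0.1, 0.0]] vs plate [-0.2  0.1] 0.03
side [0.5064 0.215 ] 17.13 [[0.2, -0.1], [-0.4, 0.3], [0.1, -0.2]] vs plate [-0.  0.] -0.05
```

View pics/top9.png

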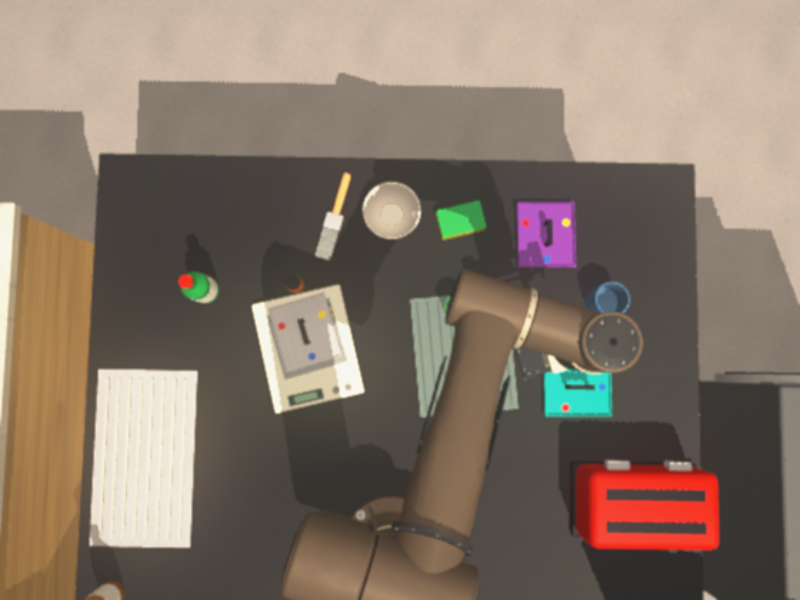

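```bash
python3 -c "
from plant import ctrl
print(ctrl.close_job())"
```

```text
the job is handed in; nothing more can be done
None
```

The steel tray is back on the scale with all three feet home, as far as my checks can show, and the job is handed in at about 15 s on the robot's clock. I gripped it by the handle, lined it up over the seats in both cameras and lowered it in small steps until it touched. Then I let go and swung the arm away.

- **Contact height:** the feet touched with the gripper tip at 67.9 mm, exactly where a fully seated tray should be. A tray still riding on the raised part would have stopped at about 71.6 mm.
- **Load on the seats:** I estimate about 7 N including the tray's weight, from the wrist force at the end of each move. That is well under 25 N, but I had no continuous reading or direct load-cell reading.
- **Position after release:** the dots matched the seats to 0.2 mm and 0.05° in both cameras. Red, yellow and blue came out at 47.1, 46.3 and 46.9 mm high, against 46.3 mm expected when home and about 50 mm if a foot were riding.
- **Disagreements:** the two cameras differ from each other by 2–3 mm in absolute x, so I compared tray and seats within the same picture. Just before release, the wrist moment suggested the blue foot was carrying most of the load; it dropped to near zero once I let go.
- **Not done:** I did no sideways push test on the seated tray.
- **Other objects:** nothing else was touched on purpose. In the last picture the other things I could see stand where they were, though the arm hides most of the tumbler.

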